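Index the tray slide and lock it with the sprung pin

TASK

Shift the component-tray slide to its second index position and lock it there. Pull up the sprung T-handle pin, turn it and let it settle in its holding notch so it stays up by itself with your hand off it; slide the tray off its present position, then turn the T-handle back so the pin springs down, and slide the tray until the pin snaps fully home in the second hole. Let go of everything; the component tray must still lie in its frame on the slide. Leave the loose things around the slide where they are.

Things in the scene. Friction and masses are not known exactly. Their poses are not given: they have to be found in the camera images.
- fixture: Slide fixture fixed on the bench: base plate 220 (x) x 340 (y) x 12 mm, origin centre of its underside, z up. The tray slide runs along the fixture's y. A grey bracket at the -x (robot) side carries the vertical sprung index pin, axis at x = -67 mm, y = 0; bracket arm top at z = 56 mm, on it a castellated steel collar, 28 mm diameter, up to z = 71 mm.
- pin (a joint): Pin height, m: 0 = fully home in a hole, 0.007 = on top of the slide's index bar between holes, 0.010 = in a holding notch of the collar (3 mm clear of the bar), above 0.013 its cross pin clears the collar's rim and the T-handle turns freely, 0.017 = upper stop. A spring pushes down, 5 N at 0, 10 N at the top; let go outside a holding notch it snaps down.
- t_handle (a joint): T-handle angle about the vertical, rad, anticlockwise from above: 0 = bar along the fixture's x, cross pin over the deep slot (pin can go down; +-0.1 rad play), +1.22 or -1.22 = over a 3 mm deep holding notch (either will do, +-0.1 play); the collar's high rim lies between; stops at +-1.31. Turn it only while lifted.
- t_grip (a point): Centre of the T-handle's black bar, 40 x 14 x 14 mm, on the pin axis; x along the bar, gripped across its 14 mm (y). 90 mm above the bench when the pin is home; rises and turns with the pin. 12 mm of free stem between bar and collar when home.
- carriage (a joint): Travel of the tray slide along the fixture's +y, m: 0 = first position (as found, pin in first hole), 0.100 = end stop. The second hole is in a steel index plate clamped anywhere along the bar: second position between 0.055 and 0.085, to be found by touch. Holes 11 mm long for the 8 mm square pin. Slides with 2 to 6 N; once the pin is in, it is blocked.
- handle_grip (a point): Grip point of the slide's black upright handle, 4 mm below its top: plate 12 mm thick along the fixture's y, 30 mm wide along x, 45 mm tall, top 79 mm over the bench, at fixture x = +63 mm; moves with the slide. Axes as the fixture's.
- loupe: Black stand loupe, 42 mm diameter, 40 mm high, loose; origin at the centre of its underside. Bystander.
- driver: Small yellow-handled screwdriver lying in front of the fixture, 150 mm long, loose. Bystander.
- note_pad: Note pad 77 x 78 x 23 mm, loose. Bystander.
- tape: Roll of masking tape lying flat, 98 mm diameter, 25 mm high, loose. Bystander.
- modulex: White relay module 31 x 47 x 17 mm, loose, behind the fixture. Bystander.
- eraser: Eraser 23 x 50 x 12 mm, loose. Bystander.
- comp_tray: Black component tray 75 (x) x 100 (y) x 20 mm lying loose in a low frame (6 mm high) on the slide, its underside 34 mm above the bench; origin at the centre of its underside. It rides along with the slide.
- nest (a point): Middle of the frame on the slide, at the height of the tray's underside; moves with the slide.

How it is judged:
By the outcome, as a careful person would: the job done as asked, in the order asked, and still so for the second after the job is handed in, with the robot touching nothing.
It also fails if it takes over 61 s, if anything falls off the work surface, if the arm or the gripper's body presses on something with over 40 N, if the wrist force passes 120 N, or if a joint passes its speed limit or range.

ROBOT

A 6-joint arm with a two-finger parallel gripper is mounted at the origin on a cart in front of the work surface, level with it; the furniture and walls round the work are solid. World frame = base frame: x ahead of the robot, y to its left, z up, the work surface at z = 0. Lengths are in m, angles in rad, forces in N, time in s.
With the tool pointing down it reaches from about 0.3 to 1 m from the base axis. Payload 5.1 kg.
Tool frame: the origin (TCP) lies between the finger pads; the fingertips stand 14 mm ahead of it and the grasp point (between the pads) lies 5 mm behind it; z points along the fingers, y is the line along which they close (so a half turn about z gives the same grasp; the last joint's range is limited). The gripper opens to 95 mm and grips with 3 to 60 N. Pads are 20 mm wide; open, the fingers measure 119 mm over their backs; the gripper's body (75 mm by 180 mm) begins 59 mm behind the grasp point.
Start: joints at [1.058, 0.124, 1.65, -0, 1.367, -0.083], TCP at [0.271, 0.591, 0.229] pointing down, gripper open.
Joint ranges: [-2.61, 2.61], [-1.02, 2.33], [0.03, 2.71], [-1.35, 4.49], [0.32, 2.68], [-2.91, 2.91]. Speed limits (rad/s): [2.57, 2.57, 3.14, 3.14, 3.14, 3.14].

INTERFACE

Orientations are given as a rotation vector (axis times angle).
In Python, from station import ctrl gives the robot as it stands.
- The arm moves only by the tool jog_arm, called as name(argument=value, ...) on one line, values as JSON. Schema: {"type":"object","properties":{"steps":{"type":"array","items":{"type":"array","prefixItems":[{"type":"array","items":{"type":"number"},"minItems":3,"maxItems":3},{"type":"array","items":{"type":"number"},"minItems":3,"maxItems":3},{"type":"number"}],"minItems":3,"maxItems":3},"minItems":1,"maxItems":10},"grip_force":{"type":"number"},"only":{"type":"string"},"quiet":{"type":"boolean"},"lines":{"type":"string"}},"required":["steps"],"additionalProperties":false}. steps is a list of rows, 1 to 10 of them, each written [[rx, ry, rz], [dx, dy, dz], opening]: a rotation vector rx, ry, rz in a scale on which 1.0 is pi/2 rad, then dx, dy, dz in parts of the range, where 1.0 means 60 cm, then the finger opening in m; each row is the pose to reach, as a shift and turn from the pose commanded when the call began, along the tool's axes at that moment; what a row does not reach only later rows make up. A row lasts 1/8 s, in which the tool goes at most 0.0625 m and 0.188 rad, less where a joint would pass 70% of its speed; a pose out of reach is approached as far as the arm can. The fingers move at their own pace and stop on an object; grip_force is the grip in N (left out, the last holds). Time passes only in rows, so rows that do not move let the fingers close. The tool returns the time, the measured TCP pose, the force, the opening and the grip force at its end. only (a regular expression) keeps the lines of the reply that match it, lines (a string "A,B") keeps lines A to B, and quiet returns only ok. No shift or turn number may pass 1 either way. Input that does not fit is refused with a message, and nothing moves.
- ctrl.get_state(): the state, without advancing time (a new reading comes with each control period).
- ctrl.get_image(name): name is "scene" or "top"; returns a dict with "frame" (384x512x3 uint8, red, green, blue), "fx", "fy", "cx", "cy" (pixels), "R" (3x3) and "t" (3): a world point X has camera coordinates R X + t. Camera axes: x right, y down, z forward; pixel columns grow to the right and rows downward; lengths in m; the calibration is good to about 2 mm. A picture is of the moment at which its call begins. There is no depth.
- ctrl.job_done(): hands the job in; it is judged then, once.
The state is a dict: "time": time; "q": joint angles; "joint_vel": joint speeds; "joint_efforts": joint torques, N m; "position": TCP position; "ee_rot": TCP orientation; "contact_force": force on the tool from outside, world axes, zero at the start; "wrist_torque": the same for the moment, N m; "gripper_width": finger opening in m; "grip_force": force on a finger pad.
Only numpy, scipy, OpenCV 4.12 (cv2) and the standard library are available. Lean on these libraries where they do the work, as an engineer would, in place of code of your own. Each camera call takes 0.05 s, during which the arm holds its last target. There are 200 camera calls.

## Working session

There is one attempt and no reset: what is moved stays moved. The work goes in short steps, Python scripts to look and compute and a tool call to move; the robot and the scene stay as the last step left them, time stands still between calls to the robot, and variables do not carry over. Pictures are saved under pics/ and viewed, at most 10 in all, crops included, and the job is handed in when it is done.

```bash
ls; mkdir -p pics; python3 - <<'E'
from station import ctrl
import cv2,pickle
for n in("scene","top"):
    d=ctrl.get_image(n);cv2.imwrite(f"pics/{n}0.png",d["frame"][...,::-1]);pickle.dump(d,open(f"{n}0.pkl","wb"))
    print(n,d["fx"],d["cx"],d["cy"],d["R"],d["t"])
print(ctrl.get_state())
E
```

```text
pics
station.py
scene 400.5733263928905 259.66532120974455 195.29438537319498 [[ 0.70513106 -0.70891748  0.01503996]
 [-0.46885734 -0.4820553  -0.74013207]
 [ 0.53194265  0.51483852 -0.67229332]] [-0.5118365   0.26206895  0.77099801]
top 351.3310802582074 253.30304084699353 191.44459159535796 [[-0.01348292 -0.99936771 -0.03289971]
 [-0.99412371  0.01693195 -0.10691756]
 [ 0.10740701  0.03126483 -0.99372342]] [-0.11229352  0.59312951  0.89140351]
{'time': 0.1, 'q': array([ 1.05838331e+00,  1.24406748e-01,  1.65153372e+00, -2.51999231e-05,
        1.36749506e+00, -8.26274030e-02]), 'joint_vel': array([ 0.00023641, -0.00154746, -0.00106005,  0.00053883, -0.0007379 ,
       -0.00143615]), 'joint_efforts': array([-3.81327004e-05, -4.18880689e+01, -3.61097181e+01,  7.76267052e-02,
        4.61791665e-02, -6.39568816e-05]), 'position': array([0.27061571, 0.59037895, 0.22753359]), 'ee_rot': array([-6.69803436e-01, -3.06882944e+00,  2.77850518e-03]), 'contact_force': array([ 0.7982778 , -0.35763217,  0.37876804]), 'wrist_torque': array([ 0.09081476,  0.05243803, -0.03245704]), 'grip_force': 0.0, 'gripper_width': 0.09496283606989184}
```

View pics/top0.png

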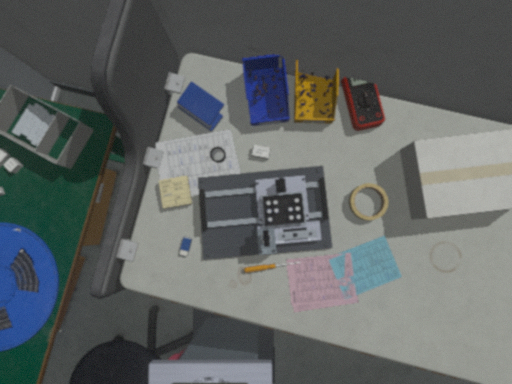

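View pics/scene0.png

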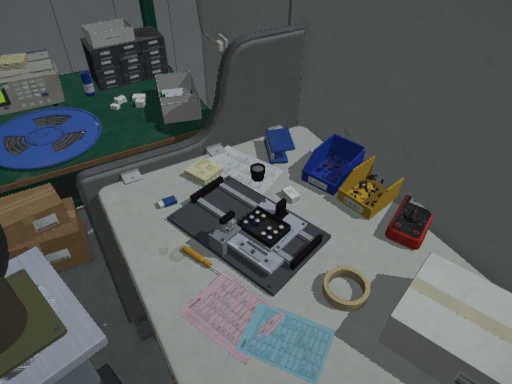

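The top view shows the fixture plate at about (198–332, 167–259), with the T-handle near (267,238), the upright handle near (281,185) and the screwdriver at (262,268). Next I'll enlarge crops of both views.

```bash
python3 - <<'E'
import cv2
a=cv2.resize(cv2.imread("pics/top0.png")[155:275,190:340],None,fx=5,fy=5,interpolation=3);cv2.imwrite("pics/topc.png",a)
a=cv2.resize(cv2.imread("pics/scene0.png")[165:285,160:335],None,fx=4.5,fy=4.5,interpolation=3);cv2.imwrite("pics/scenec.png",a)
E
```

```text
(no output)
```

View pics/topc.png

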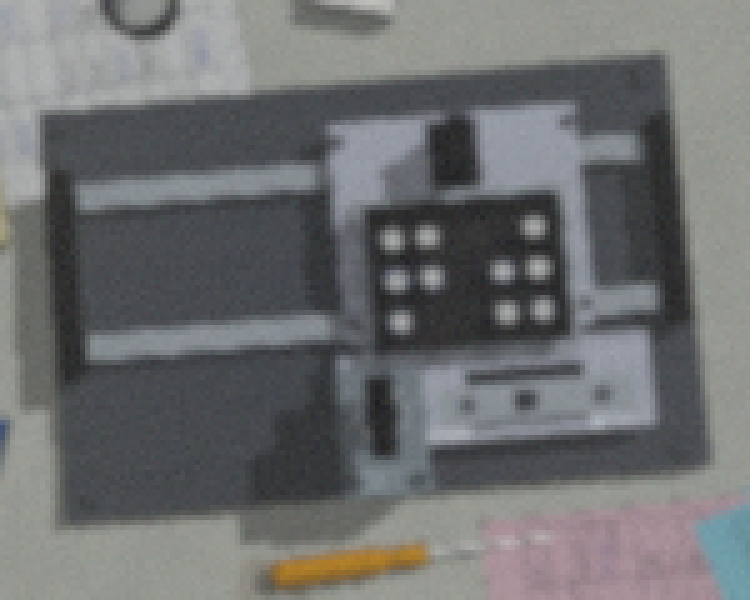

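View pics/scenec.png

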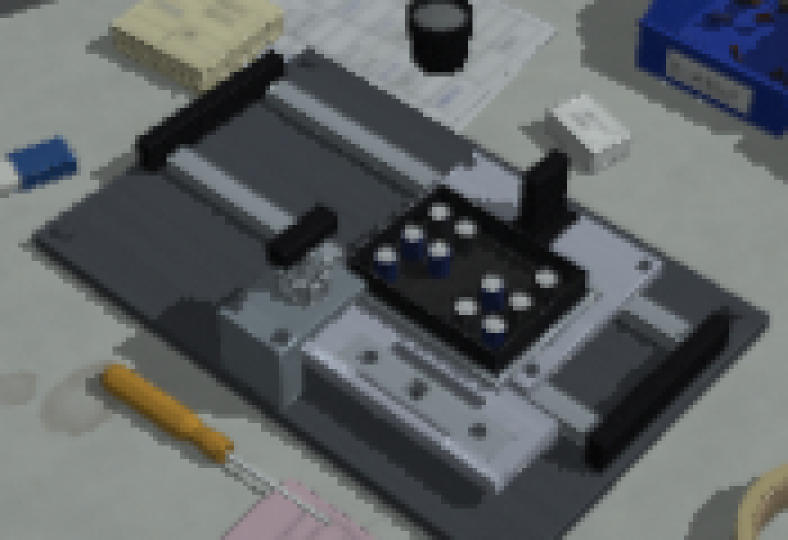

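The crops show the T-bar centre at topc (381,416) and scenec (303,235). The upright handle top is at topc (456,152) or so, and the index plate with its hole is at topc (525,400). I'll compute poses from these.

```bash
cat > h.py <<'E'
import pickle,numpy as np
from scipy.spatial.transform import Rotation as Ro
C={n:pickle.load(open(f"{n}0.pkl","rb")) for n in("top","scene")}
crop={"top":(5,190,155),"scene":(4.5,160,165)}
def ray(n,p):
    s,ox,oy=crop[n];d=C[n];u=(p[0]+.5)/s-.5+ox;v=(p[1]+.5)/s-.5+oy
    r=d["R"].T@[(u-d["cx"])/d["fx"],(v-d["cy"])/d["fy"],1];return -d["R"].T@d["t"],r
def onz(n,p,z):
    o,r=ray(n,p);return o+r*(z-o[2])/r[2]
def tri(a,b):
    A=np.zeros((3,3));B=np.zeros(3)
    for n,p in(("top",a),("scene",b)):
        o,r=ray(n,p);r=r/np.linalg.norm(r);P=np.eye(3)-np.outer(r,r);A+=P;B+=P@o
    return np.linalg.solve(A,B)
E
python3 - <<'E'
from h import *
c=[onz("top",p,.012) for p in((42,112),(662,55),(710,465),(62,525))]
for q in c:print(q.round(4))
m=np.mean(c,0);print("centre",m)
e=[c[0]-c[1],c[3]-c[2]];print([np.linalg.norm(x) for x in e],[np.linalg.norm(c[0]-c[3]),np.linalg.norm(c[1]-c[2])])
yv=sum(e);yaw=np.arctan2(-yv[0],yv[1]);xv=c[0]-c[3]+c[1]-c[2];print("yaw",yaw,np.arctan2(xv[1],xv[0]))
print("scene corners",[onz("scene",p,.012).round(4) for p in((35,240),(302,50),(770,312))])
R=Ro.from_euler("z",yaw).as_matrix()
print("pin pred",m+R@[-.067,0,.078]); print("T top",onz("top",(381,416),.097),"tri",tri((381,416),(303,235)))
print("T scene",onz("scene",(303,228),.097))
print("handle",onz("top",(454,152),.079), onz("scene",(548,165),.079))
h=onz("top",(525,400),.05);print("hole fixt",R.T@(h-m)); print("handle fixt",R.T@(onz("top",(454,148),.079)-m),"Tfix",R.T@(onz("top",(381,416),.097)-m))
# TCP orientation
print(Ro.from_rotvec([-.669803,-3.068829,.0027785]).as_matrix().round(3))
E
```

```text
[0.6351 0.0281 0.012 ]
[ 0.6598 -0.3057  0.012 ]
[ 0.4424 -0.3232  0.012 ]
[0.4152 0.0167 0.012 ]
centre [ 0.53810799 -0.14602676  0.012     ]
[np.float64(0.3347247794157168), np.float64(0.3410209400683595)] [np.float64(0.2201401971493683), np.float64(0.2180317588679326)]
yaw 0.07690333901020152 0.06579564540164819
scene corners [array([0.4121, 0.0087, 0.012 ]), array([0.6256, 0.0294, 0.012 ]), array([ 0.6582, -0.3062,  0.012 ])]
pin pred [ 0.47130601 -0.1511742   0.09      ]
T top [ 0.47200262 -0.15185803  0.097     ] tri [ 0.47106131 -0.15121396  0.09005176]
T scene [ 0.46910688 -0.1522953   0.097     ]
handle [ 0.60097806 -0.19033152  0.079     ] [ 0.60256754 -0.19281572  0.079     ]
hole fixt [-0.0660187  -0.07379165  0.038     ]
handle fixt [ 0.06127105 -0.04920094  0.067     ] Tfix [-0.06635799 -0.00073533  0.085     ]
[[-0.909  0.417 -0.001]
 [ 0.417  0.909 -0.002]
 [ 0.    -0.002 -1.   ]]
```

```bash
cat >> h.py <<'E'
# target: world TCP position, tool pointing down, tool y axis at fixture-y angle + turn
YAW=.073
def goal(x,y,z,turn=0):
    from station import ctrl
    s=ctrl.get_state();R0=Ro.from_rotvec(s["ee_rot"]).as_matrix();p=np.array(s["position"])
    a=np.pi/2+YAW+turn;ty=np.array([np.cos(a),np.sin(a),0]);tz=np.array([0,0,-1.]);T=np.c_[np.cross(ty,tz),ty,tz]
    print("row",Ro.from_matrix(R0.T@T).as_rotvec().round(4),(R0.T@(np.array([x,y,z])-p)).round(4),"t",s["time"],"q6",s["q"][5].round(3),"F",np.round(s["contact_force"],1))
E
python3 -c "
from h import *
goal(.471,-.1512,.16)"
```

```text
row [-0.0018 -0.0006 -0.5028] [-0.4912 -0.5905  0.0686] t 0.1 q6 -0.083 F [ 0.8 -0.4  0.4]
```

The rows are not in the units I measure in: shifts go in shares of 60 cm and turns go in shares of pi/2 rad. I convert before sending: -0.5905 m / 0.6 = -0.9842, -0.491 m / 0.6 = -0.8183, -0.503 rad / 1.5708 = -0.3202.

jog_arm(steps=[[[0,0,-0.3202],[-0.8183,-0.9842,0],0.045],[[0,0,-0.3202],[-0.8183,-0.9842,0],0.045],[[0,0,-0.3202],[-0.8183,-0.9842,0],0.045],[[0,0,-0.3202],[-0.8183,-0.9842,0],0.045],[[0,0,-0.3202],[-0.8183,-0.9842,0],0.045],[[0,0,-0.3202],[-0.8183,-0.9842,0],0.045],[[0,0,-0.3202],[-0.8183,-0.9842,0],0.045],[[0,0,-0.3202],[-0.8183,-0.9842,0],0.045],[[0,0,-0.3202],[-0.8183,-0.9842,0],0.045],[[0,0,-0.3202],[-0.8183,-0.9842,0],0.045]], grip_force=30)

```text
time: 1.35
position: [0.4338, -0.0145, 0.2285]
ee_rot: [-0.115, 3.139, 0.0]
contact_force: [0.8, -0.2, -0.5]
gripper_width: 0.0453
grip_force: 0.0
```

```bash
python3 -c "
from h import *
goal(.471,-.1512,.13)"
```

```text
row [0.0001 0.0006 0.    ] [-0.0271 -0.139   0.0985] t 1.35 q6 -1.801 F [ 0.8 -0.2 -0.5]
```

Scaled: -0.139 m / 0.6 = -0.2317, 0.098 m / 0.6 = 0.1633.

jog_arm(steps=[[[0,0,0],[-0.045,-0.2317,0.0833],0.045],[[0,0,0],[-0.045,-0.2317,0.1633],0.045],[[0,0,0],[-0.045,-0.2317,0.1633],0.045],[[0,0,0],[-0.045,-0.2317,0.1633],0.045],[[0,0,0],[-0.045,-0.2317,0.1633],0.045]])

```text
time: 1.98
position: [0.4709, -0.1489, 0.1309]
ee_rot: [0.115, -3.139, -0.001]
contact_force: [-0.8, -0.3, -0.3]
gripper_width: 0.0452
grip_force: 0.0
```

```bash
python3 -c "
from h import *
goal(.471,-.1512,.089)"
```

```text
row [ 0.0004 -0.0001  0.    ] [ 0.0001 -0.0023  0.0419] t 1.975 q6 -2.059 F [-0.8 -0.3 -0.3]
```

Scaled: 0.041 m / 0.6 = 0.0683, 0.04 m / 0.6 = 0.0667.

jog_arm(steps=[[[0,0,0],[0,0,0.0333],0.045],[[0,0,0],[0,-0.0017,0.0667],0.045],[[0,0,0],[0,-0.0017,0.0683],0.045],[[0,0,0],[0,-0.0017,0.0683],0.045]])

```text
time: 2.48
position: [0.4719, -0.1498, 0.0913]
ee_rot: [-0.117, 3.137, -0.002]
contact_force: [0.1, -0.1, 1.0]
gripper_width: 0.045
grip_force: 0.0
```

```bash
python3 -c "
from h import *
goal(.471,-.1512,.089)
from station import ctrl
import cv2
f=[cv2.resize(ctrl.get_image('scene')['frame'][165:265,180:320],None,fx=5,fy=5,interpolation=3)]
cv2.imwrite('pics/g.png',f[0][...,::-1])"
```

```text
row [-0.0012  0.0023  0.0014] [ 0.001  -0.0013  0.0023] t 2.475 q6 -2.061 F [ 0.1 -0.1  1. ]
```

View pics/g.png

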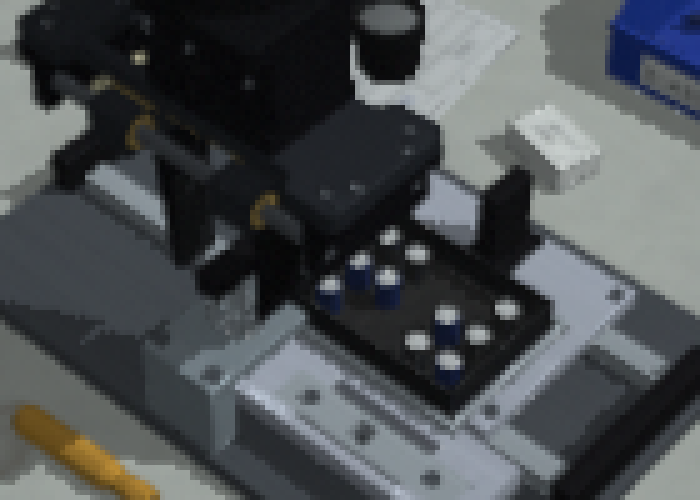

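The picture shows the T-bar end (230,265) between the fingers at (185,215) and (275,270), clear of the collar. I'll correct 1 mm and close.

jog_arm(steps=[[[0,0,0],[0.0017,-0.0017,0.0033],0.045],[[0,0,0],[0.0017,-0.0017,0.0033],0.0],[[0,0,0],[0.0017,-0.0017,0.0033],0.0],[[0,0,0],[0.0017,-0.0017,0.0033],0.0],[[0,0,0],[0.0017,-0.0017,0.0033],0],[[0,0,0],[0.0017,-0.0017,0.0033],0]], grip_force=40)

```text
time: 3.28
position: [0.4702, -0.1518, 0.0877]
ee_rot: [-0.115, 3.139, -0.002]
contact_force: [-0.2, -3.5, -1.2]
gripper_width: 0.0138
grip_force: 40.0
```

Scaled: -0.0152 m / 0.6 = -0.0253, -0.015 m / 0.6 = -0.025.

jog_arm(steps=[[[0,0,0],[0,-0.0008,-0.0083],0],[[0,0,0],[0,-0.0008,-0.0167],0],[[0,0,0],[0,-0.0008,-0.025],0],[[0,0,0],[0,-0.0008,-0.0253],0],[[0,0,0],[0,-0.0008,-0.0253],0]])

```text
time: 3.9
position: [0.4699, -0.1517, 0.1021]
ee_rot: [0.115, -3.139, 0.0]
contact_force: [4.6, -3.7, -9.8]
gripper_width: 0.0134
grip_force: 40.0
```

Scaled: -0.001 m / 0.6 = -0.0017, -0.0005 m / 0.6 = -0.0008, 0.54 rad / 1.5708 = 0.3438.

jog_arm(steps=[[[0,0,0],[-0.0017,-0.0008,-0.0017],0],[[0,0,0.1146],[-0.0017,-0.0008,-0.0017],0],[[0,0,0.2292],[-0.0017,-0.0008,-0.0017],0],[[0,0,0.3438],[-0.0017,-0.0008,-0.0017],0]])

```text
time: 4.4
position: [0.4702, -0.1515, 0.1027]
ee_rot: [-0.735, -3.052, -0.001]
contact_force: [1.7, -2.0, -10.2]
gripper_width: 0.0137
grip_force: 40.0
```

```bash
python3 -c "
from h import *
goal(.471,-.1512,.103)"
```

```text
row [ 0.001  -0.0026 -0.5458] [-0.0005  0.0007 -0.0003] t 4.4 q6 -1.519 F [  1.7  -2.  -10.2]
```

Scaled: 0.674 rad / 1.5708 = 0.4291.

jog_arm(steps=[[[0,0,0.1146],[0,0,0],0],[[0,0,0.2292],[0,0,0],0],[[0,0,0.3438],[0,0,0],0],[[0,0,0.4291],[0,0,0],0],[[0,0,0.4291],[0,0,0],0],[[0,0,0.4291],[0,0,0],0]])

```text
time: 5.15
position: [0.4705, -0.1514, 0.103]
ee_rot: [-1.693, -2.644, -0.001]
contact_force: [2.5, -0.3, -11.5]
gripper_width: 0.0137
grip_force: 40.0
```

```bash
python3 -c "
from h import *
goal(.471,-.1512,.098,-1.22)
from station import ctrl
print(ctrl.get_state()['wrist_torque'])"
```

```text
row [-0.0008 -0.0022  0.008 ] [0.     0.0005 0.005 ] t 5.15 q6 -0.853 F [  2.5  -0.3 -11.5]
[-0.01377856 -0.51604737 -0.02147462]
```

Now lower into the notch (about 5 mm) and watch the force.

Scaled: 0.0055 m / 0.6 = 0.0092, 0.005 m / 0.6 = 0.0083, 0.008 rad / 1.5708 = 0.0051.

jog_arm(steps=[[[0,0,0.0051],[0,0,0.005],0],[[0,0,0.0051],[0,0,0.0083],0],[[0,0,0.0051],[0,0,0.0092],0],[[0,0,0.0051],[0,0,0.0092],0]])

```text
time: 5.65
position: [0.4707, -0.1517, 0.098]
ee_rot: [-1.706, -2.636, -0.0]
contact_force: [-0.7, 2.8, -9.1]
gripper_width: 0.0138
grip_force: 40.0
```

Scaled: 0.001 m / 0.6 = 0.0017.

jog_arm(steps=[[[0,0,0],[0,0,0.0017],0],[[0,0,0],[0,0,0.0017],0],[[0,0,0],[0,0,0.0017],0]])

```text
time: 6.02
position: [0.4709, -0.1518, 0.0975]
ee_rot: [-1.706, -2.636, -0.0]
contact_force: [-2.5, 4.7, -5.6]
gripper_width: 0.0136
grip_force: 40.0
```

Scaled: -0.05 m / 0.6 = -0.0833, 0.0005 m / 0.6 = 0.0008.

jog_arm(steps=[[[0,0,0],[0,0,0.0008],0],[[0,0,0],[0,0,0.0008],0.045],[[0,0,0],[0,0,0.0008],0.045],[[0,0,0],[0,0,0.0008],0.045],[[0,0,0],[0,0,0.0008],0.045],[[0,0,0],[0,0,-0.0833],0.045],[[0,0,0],[0,0,-0.0833],0.045]])

```text
time: 6.9
position: [0.474, -0.1535, 0.1521]
ee_rot: [1.702, 2.63, 0.002]
contact_force: [0.2, -0.0, -0.2]
gripper_width: 0.0447
grip_force: 0.0
```

```bash
python3 -c "
from h import *
goal(.602,-.191,.13)"
```

```text
row [ 9.0000e-04  9.5000e-03 -1.2217e+00] [-0.0865  0.1012  0.0233] t 6.9 q6 -0.843 F [ 0.2 -0.  -0.2]
```

Scaled: 0.1012 m / 0.6 = 0.1687, -0.0865 m / 0.6 = -0.1442, -1.222 rad / 1.5708 = -0.7779.

jog_arm(steps=[[[0,0,-0.7779],[-0.1442,0.1687,0],0.04],[[0,0,-0.7779],[-0.1442,0.1687,0],0.04],[[0,0,-0.7779],[-0.1442,0.1687,0.0333],0.04],[[0,0,-0.7779],[-0.1442,0.1687,0.0333],0.04],[[0,0,-0.7779],[-0.1442,0.1687,0.0333],0.04],[[0,0,-0.7779],[-0.1442,0.1687,0.0333],0.04],[[0,0,-0.7779],[-0.1442,0.1687,0.0333],0.04],[[0,0,-0.7779],[-0.1442,0.1687,0.0333],0.04]])

```text
time: 7.9
position: [0.5986, -0.1896, 0.1265]
ee_rot: [0.113, -3.139, -0.0]
contact_force: [-0.3, 0.7, -0.2]
gripper_width: 0.04
grip_force: 0.0
```

```bash
python3 -c "
from h import *
goal(.602,-.191,.068)
from station import ctrl
import cv2
f=[cv2.resize(ctrl.get_image('scene')['frame'][165:265,180:320],None,fx=5,fy=5,interpolation=3)]
cv2.imwrite('pics/g2.png',f[0][...,::-1])"
```

```text
row [ 0.0003 -0.0009 -0.001 ] [-0.0033 -0.0017  0.0585] t 7.9 q6 -2.035 F [-0.3  0.7 -0.2]
```

View pics/g2.png

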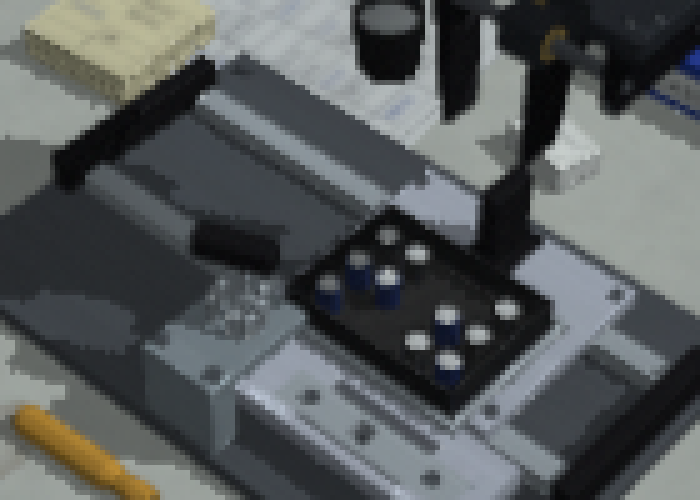

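The T-bar (235,245) stays up and turned by itself, and the fingers straddle the upright handle (505,190). Descend and grip.

Scaled: 0.0585 m / 0.6 = 0.0975, 0.04 m / 0.6 = 0.0667.

jog_arm(steps=[[[0,0,0],[-0.0055,-0.0028,0.0333],0.04],[[0,0,0],[-0.0055,-0.0028,0.0667],0.04],[[0,0,0],[-0.0055,-0.0028,0.0975],0.04],[[0,0,0],[-0.0055,-0.0028,0.0975],0.04],[[0,0,0],[-0.0055,-0.0028,0.0975],0],[[0,0,0],[-0.0055,-0.0028,0.0975],0],[[0,0,0],[-0.0055,-0.0028,0.0975],0],[[0,0,0],[-0.0055,-0.0028,0.0975],0]], grip_force=25)

```text
time: 8.95
position: [0.6029, -0.1914, 0.0698]
ee_rot: [-0.115, 3.138, -0.002]
contact_force: [0.3, -0.3, 2.0]
gripper_width: 0.0115
grip_force: 25.0
```

Scaled: 0.03 m / 0.6 = 0.05, 0.026 m / 0.6 = 0.0433.

jog_arm(steps=[[[0,0,0],[0,0.005,0],0],[[0,0,0],[0,0.0133,0],0],[[0,0,0],[0,0.0233,0],0],[[0,0,0],[0,0.0333,0],0],[[0,0,0],[0,0.0433,0],0],[[0,0,0],[0,0.05,0],0],[[0,0,0],[0,0.05,0],0]])

```text
time: 9.82
position: [0.6006, -0.1603, 0.0697]
ee_rot: [-0.116, 3.139, 0.001]
contact_force: [-1.2, 0.8, 6.0]
gripper_width: 0.0119
grip_force: 25.0
```

```bash
python3 -c "
from h import *
goal(.6029,-.1914,.0698)"
```

```text
row [0.0004 0.0009 0.0007] [-0.     -0.0312 -0.0001] t 9.825 q6 -1.992 F [-1.2  0.8  6. ]
```

Scaled: -0.075 m / 0.6 = -0.125, -0.06 m / 0.6 = -0.1.

jog_arm(steps=[[[0,0,0],[0,0,0],0.045],[[0,0,0],[0,0,0],0.045],[[0,0,0],[0,0,0],0.045],[[0,0,0],[0,0,-0.1],0.045],[[0,0,0],[0,0,-0.125],0.045],[[0,0,0],[0,0,-0.125],0.045]])

```text
time: 10.58
position: [0.601, -0.1614, 0.1453]
ee_rot: [-0.115, 3.137, -0.002]
contact_force: [-0.7, 0.5, -0.7]
gripper_width: 0.0451
grip_force: 0.0
```

```bash
python3 -c "
from h import *
goal(.4708,-.1515,.14,-1.22)"
```

```text
row [7.0000e-04 3.2000e-03 1.2201e+00] [0.1292 0.0194 0.005 ] t 10.575 q6 -1.993 F [-0.7  0.5 -0.7]
```

Scaled: 0.129 m / 0.6 = 0.215, 0.0194 m / 0.6 = 0.0323, 1.22 rad / 1.5708 = 0.7767.

jog_arm(steps=[[[0,0,0.7767],[0.215,0.0323,0],0.045],[[0,0,0.7767],[0.215,0.0323,0],0.045],[[0,0,0.7767],[0.215,0.0323,0],0.045],[[0,0,0.7767],[0.215,0.0323,0],0.045],[[0,0,0.7767],[0.215,0.0323,0],0.045],[[0,0,0.7767],[0.215,0.0323,0],0.045],[[0,0,0.7767],[0.215,0.0323,0],0.045],[[0,0,0.7767],[0.215,0.0323,0],0.045],[[0,0,0.7767],[0.215,0.0323,0],0.045]])

```text
time: 11.7
position: [0.4694, -0.151, 0.1426]
ee_rot: [-1.701, -2.638, 0.001]
contact_force: [-0.1, 0.3, -0.5]
gripper_width: 0.0449
grip_force: 0.0
```

```bash
python3 -c "
from h import *
goal(.4708,-.1515,.0985,-1.22)
from station import ctrl
import cv2
f=[cv2.resize(ctrl.get_image('scene')['frame'][165:265,180:320],None,fx=5,fy=5,interpolation=3)]
cv2.imwrite('pics/g3.png',f[0][...,::-1])"
```

```text
row [-0.0014 -0.0016  0.0015] [-0.0011  0.0011  0.0441] t 11.7 q6 -0.845 F [-0.1  0.3 -0.5]
```

View pics/g3.png

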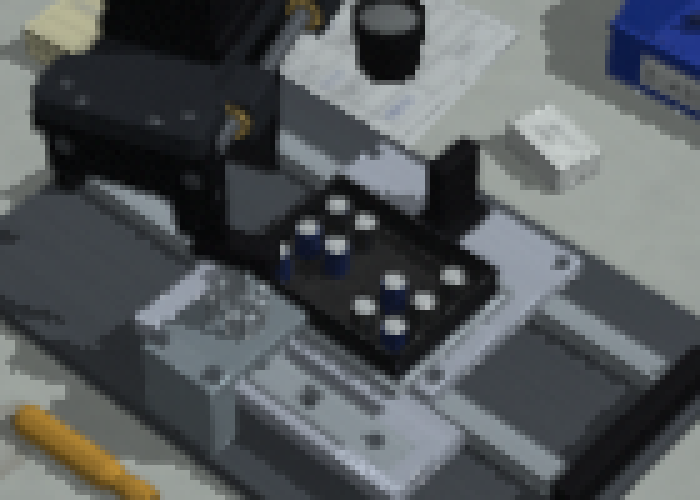

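The slide has moved (handle at (455,180)), the tray is still in its frame, and the gripper is over the T-handle.

Scaled: 0.044 m / 0.6 = 0.0733, 0.04 m / 0.6 = 0.0667.

jog_arm(steps=[[[0,0,0],[-0.0017,0.0017,0.0333],0.045],[[0,0,0],[-0.0017,0.0017,0.0667],0.045],[[0,0,0],[-0.0017,0.0017,0.0733],0.045],[[0,0,0],[-0.0017,0.0017,0.0733],0.045],[[0,0,0],[-0.0017,0.0017,0.0733],0],[[0,0,0],[-0.0017,0.0017,0.0733],0],[[0,0,0],[-0.0017,0.0017,0.0733],0],[[0,0,0],[-0.0017,0.0017,0.0733],0]], grip_force=40)

```text
time: 12.75
position: [0.4712, -0.152, 0.1002]
ee_rot: [-1.704, -2.639, 0.002]
contact_force: [-1.2, -0.6, 1.5]
gripper_width: 0.0136
grip_force: 40.0
```

Scaled: -0.0055 m / 0.6 = -0.0092, -0.003 m / 0.6 = -0.005.

jog_arm(steps=[[[0,0,0],[0,0,-0.005],0],[[0,0,0],[0,0,-0.0092],0],[[0,0,0],[0,0,-0.0092],0]])

```text
time: 13.12
position: [0.4709, -0.1518, 0.1045]
ee_rot: [-1.704, -2.638, 0.001]
contact_force: [1.9, -3.2, -10.7]
gripper_width: 0.0137
grip_force: 40.0
```

Scaled: -0.0007 m / 0.6 = -0.0012, -1.22 rad / 1.5708 = -0.7767.

jog_arm(steps=[[[0,0,0],[0,0,-0.0012],0],[[0,0,-0.1146],[0,0,-0.0012],0],[[0,0,-0.2292],[0,0,-0.0012],0],[[0,0,-0.3438],[0,0,-0.0012],0],[[0,0,-0.4584],[0,0,-0.0012],0],[[0,0,-0.573],[0,0,-0.0012],0],[[0,0,-0.6875],[0,0,-0.0012],0],[[0,0,-0.7767],[0,0,-0.0012],0],[[0,0,-0.7767],[0,0,-0.0012],0]])

```text
time: 14.25
position: [0.4709, -0.1517, 0.1055]
ee_rot: [0.112, -3.138, -0.0]
contact_force: [1.3, -4.2, -10.7]
gripper_width: 0.0137
grip_force: 40.0
```

```bash
python3 -c "
from h import *
goal(.471,-.1512,.098)
from station import ctrl
print(ctrl.get_state()['wrist_torque'])"
```

```text
row [ 0.0001 -0.0012 -0.0014] [-0.0001  0.0005  0.0075] t 14.25 q6 -2.062 F [  1.3  -4.2 -10.7]
[-0.7866493  -0.24713977  0.0060807 ]
```

Scaled: 0.0085 m / 0.6 = 0.0142, 0.008 m / 0.6 = 0.0133.

jog_arm(steps=[[[0,0,0],[0,0,0.005],0],[[0,0,0],[0,0,0.01],0],[[0,0,0],[0,0,0.0133],0],[[0,0,0],[0,0,0.0142],0],[[0,0,0],[0,0,0.0142],0]])

```text
time: 14.88
position: [0.4712, -0.1517, 0.0977]
ee_rot: [0.115, -3.139, -0.0]
contact_force: [-3.0, -3.4, -5.9]
gripper_width: 0.0137
grip_force: 40.0
```

Scaled: -0.045 m / 0.6 = -0.075, -0.04 m / 0.6 = -0.0667.

jog_arm(steps=[[[0,0,0],[0,0,0],0.045],[[0,0,0],[0,0,0],0.045],[[0,0,0],[0,0,0],0.045],[[0,0,0],[0,0,-0.0667],0.045],[[0,0,0],[0,0,-0.075],0.045],[[0,0,0],[0,0,-0.075],0.045]])

```text
time: 15.62
position: [0.4718, -0.1518, 0.1429]
ee_rot: [-0.115, 3.138, -0.001]
contact_force: [-0.7, -0.3, 0.0]
gripper_width: 0.0451
grip_force: 0.0
```

```bash
python3 -c "
from h import *
goal(.6006,-.1603,.14)"
```

```text
row [-0.0004  0.0014  0.0002] [-0.1278 -0.0179  0.0031] t 15.625 q6 -2.064 F [-0.7 -0.3  0. ]
```

Scaled: -0.128 m / 0.6 = -0.2133, -0.018 m / 0.6 = -0.03.

jog_arm(steps=[[[0,0,0],[-0.2133,-0.03,0],0.04],[[0,0,0],[-0.2133,-0.03,0],0.04],[[0,0,0],[-0.2133,-0.03,0],0.04],[[0,0,0],[-0.2133,-0.03,0],0.04],[[0,0,0],[-0.2133,-0.03,0],0.04]])

```text
time: 16.25
position: [0.5991, -0.1601, 0.1421]
ee_rot: [0.114, -3.138, -0.001]
contact_force: [-0.8, -0.1, -1.0]
gripper_width: 0.0401
grip_force: 0.0
```

```bash
python3 -c "
from h import *
goal(.6006,-.1603,.07)
from station import ctrl
import cv2
f=[cv2.resize(ctrl.get_image('scene')['frame'][165:265,180:320],None,fx=5,fy=5,interpolation=3)]
cv2.imwrite('pics/g4.png',f[0][...,::-1])"
```

```text
row [ 0.0004 -0.0011 -0.0001] [-0.0016 -0.0003  0.0721] t 16.25 q6 -1.991 F [-0.8 -0.1 -1. ]
```

View pics/g4.png

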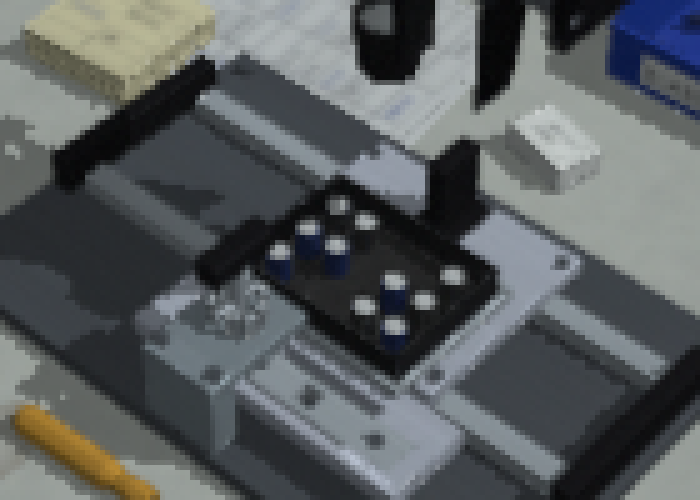

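The T-bar (235,250) is back along x, the handle is at (455,180) and the tray is in its frame. Grip the handle.

Scaled: 0.072 m / 0.6 = 0.12, 0.055 m / 0.6 = 0.0917.

jog_arm(steps=[[[0,0,0],[-0.0027,0,0.05],0.04],[[0,0,0],[-0.0027,0,0.0917],0.04],[[0,0,0],[-0.0027,0,0.12],0.04],[[0,0,0],[-0.0027,0,0.12],0.04],[[0,0,0],[-0.0027,0,0.12],0],[[0,0,0],[-0.0027,0,0.12],0],[[0,0,0],[-0.0027,0,0.12],0],[[0,0,0],[-0.0027,0,0.12],0]], grip_force=25)

```text
time: 17.3
position: [0.6024, -0.1602, 0.0713]
ee_rot: [-0.115, 3.138, -0.0]
contact_force: [-0.4, 0.6, 2.2]
gripper_width: 0.0117
grip_force: 25.0
```

jog_arm(steps=[[[0,0,0],[0,0.005,0],0],[[0,0,0],[0,0.01,0],0],[[0,0,0],[0,0.015,0],0],[[0,0,0],[0,0.02,0],0],[[0,0,0],[0,0.025,0],0],[[0,0,0],[0,0.03,0],0],[[0,0,0],[0,0.035,0],0]])

```text
time: 18.18
position: [0.6009, -0.1393, 0.0713]
ee_rot: [-0.115, 3.138, -0.001]
contact_force: [-0.5, -3.3, 6.0]
gripper_width: 0.012
grip_force: 25.0
```

Travel is about 52 mm. Now the slow search, 1.5 mm per row.

Scaled: 0.012 m / 0.6 = 0.02, 0.0105 m / 0.6 = 0.0175.

jog_arm(steps=[[[0,0,0],[0,0.0025,0],0],[[0,0,0],[0,0.005,0],0],[[0,0,0],[0,0.0075,0],0],[[0,0,0],[0,0.01,0],0],[[0,0,0],[0,0.0125,0],0],[[0,0,0],[0,0.015,0],0],[[0,0,0],[0,0.0175,0],0],[[0,0,0],[0,0.02,0],0]])

```text
time: 19.18
position: [0.5999, -0.1271, 0.0713]
ee_rot: [-0.115, 3.139, -0.0]
contact_force: [0.2, -3.0, 5.0]
gripper_width: 0.012
grip_force: 25.0
```

jog_arm(steps=[[[0,0,0],[0,0.0025,0],0],[[0,0,0],[0,0.005,0],0],[[0,0,0],[0,0.0075,0],0],[[0,0,0],[0,0.01,0],0]])

```text
time: 19.68
position: [0.5995, -0.1209, 0.0713]
ee_rot: [-0.115, 3.139, 0.0]
contact_force: [0.0, -1.9, 6.3]
gripper_width: 0.0116
grip_force: 25.0
```

Scaled: 0.004 m / 0.6 = 0.0067, 0.003 m / 0.6 = 0.005.

jog_arm(steps=[[[0,0,0],[0,0.0017,0],0],[[0,0,0],[0,0.0033,0],0],[[0,0,0],[0,0.005,0],0],[[0,0,0],[0,0.0067,0],0]])

```text
time: 20.18
position: [0.5992, -0.1169, 0.0713]
ee_rot: [-0.115, 3.139, 0.0]
contact_force: [-0.7, -0.9, 6.2]
gripper_width: 0.0116
grip_force: 25.0
```

jog_arm(steps=[[[0,0,0],[0,0.0017,0],0],[[0,0,0],[0,0.0033,0],0],[[0,0,0],[0,0.005,0],0]])

```text
time: 20.55
position: [0.5991, -0.116, 0.0713]
ee_rot: [-0.116, 3.138, -0.006]
contact_force: [-0.9, -10.1, 2.3]
gripper_width: 0.0119
grip_force: 25.0
```

The slide is blocked at about 75 mm, so the pin has dropped in. I'll ease back to confirm it is blocked the other way too, then release.

Scaled: -0.008 m / 0.6 = -0.0133, -0.006 m / 0.6 = -0.01.

jog_arm(steps=[[[0,0,0],[0,-0.005,0],0],[[0,0,0],[0,-0.01,0],0],[[0,0,0],[0,-0.0133,0],0],[[0,0,0],[0,-0.0133,0],0]])

```text
time: 21.05
position: [0.5994, -0.1198, 0.0713]
ee_rot: [-0.115, 3.139, 0.007]
contact_force: [-2.2, 6.5, 7.3]
gripper_width: 0.0122
grip_force: 25.0
```

jog_arm(steps=[[[0,0,0],[0,0.0067,0],0],[[0,0,0],[0,0.0067,0],0]])

```text
time: 21.3
position: [0.5992, -0.1172, 0.0713]
ee_rot: [-0.116, 3.139, 0.002]
contact_force: [-1.2, 0.2, 6.5]
gripper_width: 0.0115
grip_force: 25.0
```

Scaled: -0.15 m / 0.6 = -0.25, -0.12 m / 0.6 = -0.2.

jog_arm(steps=[[[0,0,0],[0,0,0],0.04],[[0,0,0],[0,0,0],0.04],[[0,0,0],[0,0,0],0.04],[[0,0,0],[0,0,-0.1],0.04],[[0,0,0],[0,0,-0.2],0.04],[[0,0,0],[-0.05,0,-0.25],0.04],[[0,0,0],[-0.1,0,-0.25],0.04],[[0,0,0],[-0.1,0,-0.25],0.04]])

```text
time: 22.3
position: [0.6597, -0.1137, 0.2203]
ee_rot: [0.116, -3.139, -0.0]
contact_force: [-0.1, 0.6, -0.2]
gripper_width: 0.04
grip_force: 0.0
```

```bash
python3 -c "
from station import ctrl
import cv2
f=[cv2.resize(ctrl.get_image('scene')['frame'][165:285,160:335],None,fx=4.5,fy=4.5,interpolation=3)]
cv2.imwrite('pics/g5.png',f[0][...,::-1])"
```

```text
(no output)
```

View pics/g5.png

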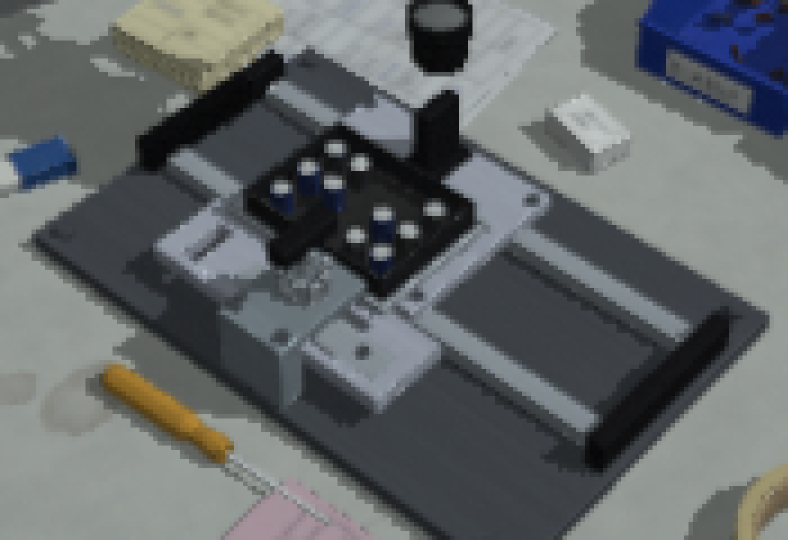

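The T-bar's near end (280,250) is where it was when the pin was home. The tray is in its frame and the bystanders haven't moved. I'll check the bar height numerically before handing in.

```bash
python3 - <<'E'
from station import ctrl
import cv2,numpy as np
a=cv2.imread("pics/scene0.png",0);b=cv2.cvtColor(ctrl.get_image("scene")["frame"],cv2.COLOR_RGB2GRAY)
t=a[213:232,217:232]
r=cv2.matchTemplate(b[203:242,210:240],t,cv2.TM_CCOEFF_NORMED)
_,v,_,l=cv2.minMaxLoc(r);print(v,"shift px",l[0]-7,l[1]-10)
E
```

```text
0.5444648265838623 shift px 0 0
```

```bash
python3 - <<'E'
from station import ctrl
import cv2,numpy as np
a=cv2.imread("pics/scene0.png",0);b=cv2.cvtColor(ctrl.get_image("scene")["frame"],cv2.COLOR_RGB2GRAY)
for im in(a,b):print(im[208:232,220:228:2].T)
E
```

```text
[[ 63  70 101 132 133 131 130 118  63  58  26  15  10   6  11  24  50  66
   66  66  66  68  74  82]
 [ 62  62  65  90 133 132 132 123  71  20  17  16  16  13   8   8  46  91
   69  82  80  77  63  78]
 [ 62  62  62  64  81 120 121  40  15  16  17  18  21  15  14  14  45  85
   96  69  75  88  79  67]
 [ 63  62  61  62  59  43  32  16  16  16  20  21  13  13  19  44  69  70
   80 111 109  69  69  75]]
[[ 17  19  29  36  12   9  14  30  65  77  27  17  12  10  17  47  79  72
   71  70  70  72  78  87]
 [ 61  19  19  24  30  10  13  12  12  22  18  18  18  16  11  10  48  97
   74  87  87  82  67  82]
 [ 30  30  29  30  35  36  18  17  18  19  18  20  24  18  15  18  47  89
  101  74  80  95  84  71]
 [ 28  26  29  37  36  25  20  18  18  19  22  23  17  15  19  45  73  74
   86 118 115  74  74  80]]
```

The bar's lower edge is at the same rows as at the start (under 0.3 px difference), so the pin is fully home.

```bash
python3 -c "
from station import ctrl
print(ctrl.job_done())"
```

```text
the job is handed in; nothing more can be done
None
```

The tray slide is locked at its second index position, about 75 mm along, with the pin fully home. The tray is still in its frame, the loose items in the last view have not moved, and the job was handed in with the gripper clear, at about 22 s of the 61 s allowed.

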